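# Work the combination dial of the cutter safe

## Task

Unlock the cutter safe on the bench with its combination dial: turn the dial left (counter-clockwise) to 2 and let it rest there a moment, without overrunning it by half a number. Then turn it right, back to 0, and from there on slowly: somewhere within half a number of 9 the spring bolt drops in and the dial comes up against it; turn on just until it stands firmly against the bolt, keep that up for half a second, but never force it. Then let go with the bolt still in, and leave the things lying round the safe where they are.

Things in the scene. Friction and masses are not known exactly. Their poses are not given: they have to be found in the camera images.
- lockbox: the cutter safe: low green steel case 164 (x) by 212 (y) mm, fixed to the bench, top plate 58 mm above the bench. Origin: centre of its underside; x from front to back, y to the left, z up. The dial's axis is vertical through x = 0, y = +20 mm. The bolt runs from the dial to the -y side through two straps (top 73 mm) and a steel keeper (top 77 mm)
- dial_grip (a point): centre of the dial's black bar grip, on the dial's axis, 96.5 mm above the bench. The bar is 46 mm long, 14 mm wide, 38 mm tall (77.5 to 115.5 mm above the bench), with a white line on the half that points to digit 0. x: along the bar, away from digit 0; z: up. It turns with the dial
- number_ring (a point): centre of the top of the black number ring under the bar grip, on the dial's axis, 77.5 mm above the bench. The ring is 102 mm across, turns with the bar, and carries the white digits 0 to 9 all round, 36 degrees apart, rising clockwise, with short marks at the half numbers
- index (a point): top of the red index mark at the edge of the number ring, on the -x (front) side of the case, 77 mm above the bench; the digit beside it is the dial's setting. Fixed to the case
- dial (a joint): angle of the dial, rad: 0 with digit 0 at the red index and the bar along the case's x; grows as it is turned left (counter-clockwise from above), bringing 1, 2.. to the index (2 = +1.257); negative when turned right, bringing 9, 8.. (9 = -0.628). Friction about 0.03 N m, somewhat more from the riding bolt
- bolt (a joint): slide of the steel bolt (10 mm wide, red band), m: -0.0005 to 0.001 while it rides on the cam (locked, outer end through the keeper), 2 to 3 mm in the mouth of the notch, 10 mm when dropped in towards the dial by its own 2 N spring
- bolt_tongue (a point): inner end of the bolt, under the ring, on the hidden cam that turns with the dial; axes as the case's. The cam is set by hand: its notch meets the bolt with the dial somewhere from -0.32 to -0.95 rad. Once in, the dial has 0.1 to 0.2 rad of play, then the moment rises by 4 N m per rad. Firm = 4 to 12 N between cam and bolt at 28 mm from the axis (0.14 to 0.36 N m on the dial, friction included); more is forcing it
- bolt_end (a point): outer end of the bolt, 65.5 mm above the bench, on the -y side of the case; axes as the case's.
- brass_weight_mid (a point): small turned brass weight, 47 mm across, 44 tall, standing on the bench; the point is 20 mm above its underside. A bystander.
- tape_measure_mid (a point): yellow and black pocket tape measure, 38 by 86 by 62 mm, standing on the bench; the point is 20 mm above its underside. A bystander.
- sanding_block_mid (a point): brown sanding block, 66 by 112 by 30 mm; the point is 20 mm above its underside. A bystander.
- hex_keys_mid (a point): green folding hex key set, 28 by 92 by 18 mm; the point is 20 mm above its underside. A bystander.

How it is judged:
By the outcome, as a careful person would: the job done as asked, in the order asked, and still so for the second after the job is handed in, with the robot touching nothing.
It also fails if it takes over 70 s, if anything falls off the work surface, if the arm or the gripper's body presses on something with over 40 N, if the wrist force passes 120 N, or if a joint passes its speed limit or range.

## Robot

A 6-joint arm with a two-finger parallel gripper is mounted at the origin on a cart in front of the work surface, level with it; the furniture and walls round the work are solid. World frame = base frame: x ahead of the robot, y to its left, z up, the work surface at z = 0. Lengths are in mm, angles in rad, forces in N, time in s.
With the tool pointing down it reaches from about 325 to 900 mm from the base axis. Payload 6.1 kg.
Tool frame: the origin (TCP) lies midway between the tips of the shut fingers; the grasp point (between the pads) lies 19 mm behind it (env.grip_depth is the z of the grasp point in the tool frame, in mm); z points along the fingers, x is the direction in which the jaws open and shut, and the axes are right-handed (so a half turn about z gives the same grasp; the last joint's range is limited). The gripper opens to 87 mm and grips with 3 to 60 N. Pads are 19 mm wide; open, the fingers measure 117 mm over their backs; the gripper's body (75 mm by 190 mm) begins 51 mm behind the grasp point.
Start: joints at [1.106, 0.22, 1.526, -0, 1.395, -0.126], TCP at [207.72, 589.464, 222.538] pointing down, gripper open.
Joint ranges: [-2.98, 2.98], [-0.91, 2.08], [0.09, 2.57], [-1.24, 4.39], [0.2, 2.65], [-2.68, 2.68]. Speed limits (rad/s): [2.57, 2.57, 3.01, 3.14, 3.14, 3.14].

## Interface

Orientations are given as a unit quaternion [w, x, y, z].
In Python, from bench import env, hand, inverse_kinematics, status, cams, job gives the robot as it stands. Calls block until the motion is done:
- env.move_ptp(position, orientation): joint-space move of the TCP to a pose.
- env.move_straight(position, rot=None, feed=150): straight line of the TCP; rot=None keeps the orientation; feed is the mean speed in mm/s.
- env.move_j(angles): joint-space move.
- hand.move_gripper(opening, effort=None): finger opening in mm; effort is the grip in N (None keeps the last); returns when the fingers have stopped.
- env.sleep(seconds).
- inverse_kinematics(position, orientation): joint angles nearest the present ones, or None.
- status.read_state(): the state.
- cams.camera(name): name is "scene" or "top" or "wrist"; returns the picture (400x640x3 uint8, red, green, blue); there is no depth.
- cams.camera_params(name): a dict with "vertical_fov" (degrees; the focal length in pixels is half the picture's height over the tangent of half this angle, whatever the lens; pixels are square), "cx", "cy" (the principal point, pixels), "cam_to_world" (4x4, takes a point from camera to world coordinates); the wrist camera has in their place "tool_from_camera" (4x4, takes a point from camera to tool coordinates, whose origin is the TCP and whose axes are the tool frame's). Camera axes: x right, y up, looking along -z (the intrinsics and any distortion apply to the point x, -y, -z); pixel columns grow to the right and rows downward; lengths in mm; the calibration is good to about 2 mm. A picture is of the moment at which its call begins: read the wrist's pose just before it. camera_params takes no time and is no camera call.
A pose or a line that the arm cannot do raises env.MotionError and nothing moves.
- job.hand_in(): hands the job in, once; it reports no verdict.
Trained networks look in the newest picture that a camera, given by its name, has taken for a name from the list of things; names that differ only in an ending like _2 or _b are one class to them, and where a whole thing is asked for, a point or a joint stands for the part that bears it (a point fixed in the world has none). Each returns a list of dicts, best first, with "confidence" (0 to 1); they miss things now and then, are a little off and sometimes report something else, mostly with a low value. They report only what shows in the picture. A call takes as long as a camera call.
- cams.look_for(camera, label): "at" ([column, row] in pixels, amid what is visible of it).
The state is a dict: "time": time; "q": joint angles; "joint_vel": joint speeds; "joint_efforts": joint torques, N m; "tcp_pos": TCP position; "ee_rot": TCP orientation; "contact_force": force on the tool from outside, world axes, zero at the start; "ft_torque": the same for the moment, N m; "finger_gap": finger opening in mm.
Only numpy, scipy, OpenCV 4.12 (cv2) and the standard library are available. Lean on these libraries where they do the work, as an engineer would, in place of code of your own. Each camera call takes 0.05 s, during which the arm holds its last target.

## Working session

There is one attempt and no reset: what is moved stays moved. The work goes in short steps, each a Python script; the robot and the scene stay as the last script left them, time stands still between calls to the robot, and variables do not carry over. Pictures are saved under pics/ and viewed, and the job is handed in when it is done.

```bash
ls; mkdir -p pics; python3 - <<'E'
from bench import env, hand, inverse_kinematics, status, cams, job
import cv2
s=status.read_state(); print(s)
for n in ["scene","top","wrist"]:
    im=cams.camera(n); cv2.imwrite(f"pics/{n}0.png",im[:,:,::-1])
    print(n,cams.camera_params(n))
    for l in ["lockbox","dial_grip","number_ring","index","bolt_end","brass_weight_mid","tape_measure_mid","sanding_block_mid","hex_keys_mid"]:
        print(l,cams.look_for(n,l)[:2])
E
```

```text
pics
{'time': 0.0, 'q': array([ 1.10588081e+00,  2.21220351e-01,  1.52760674e+00, -5.64249943e-06,
        1.39474275e+00, -1.26077283e-01]), 'joint_vel': array([-0.00051876, -0.00117352,  0.00054704,  0.00033244,  0.00042618,
        0.00014219]), 'joint_efforts': array([ 1.45389578e-03, -4.94614792e+01, -3.87381184e+01,  7.00762938e-02,
        5.73213003e-02, -1.50973628e-04]), 'tcp_pos': array([207.45045995, 588.89538697, 221.44317723]), 'ee_rot': array([ 4.67622873e-04,  8.16207501e-01,  5.77758028e-01, -8.71008167e-04]), 'contact_force': array([-0.74390261,  0.5567737 , -0.12450746]), 'ft_torque': array([ 0.03051584, -0.01227832,  0.06178379]), 'finger_gap': 87.12007848924499}
scene {'vertical_fov': 49.83641521962919, 'cx': 327.8996555541398, 'cy': 203.10438760416804, 'cam_to_world': array([[ 5.82823858e-01,  5.22958187e-01, -6.21957462e-01,
        -1.37145740e+02],
       [-8.12368786e-01,  3.56778990e-01, -4.61265334e-01,
        -6.66777983e+02],
       [-1.93211280e-02,  7.74095270e-01,  6.32774215e-01,
         7.97501873e+02],
       [ 0.00000000e+00,  0.00000000e+00,  0
[... 1498 characters left out ...]
k_mid [{'at': [298.9, 152.3], 'confidence': 0.97}]
hex_keys_mid [{'at': [213.6, 223.8], 'confidence': 0.71}]
wrist {'vertical_fov': 62.66328364213935, 'cx': 317.8625932916032, 'cy': 194.31312470287236, 'tool_from_camera': array([[ 9.99999799e-01,  1.63650342e-04, -6.12804500e-04,
         4.27853542e-01],
       [-2.22343678e-05, -9.56504126e-01, -2.91718796e-01,
        -8.11889016e+01],
       [-6.33889913e-04,  2.91718751e-01, -9.56503930e-01,
        -1.62019792e+02],
       [ 0.00000000e+00,  0.00000000e+00,  0.00000000e+00,
         1.00000000e+00]])}
lockbox []
dial_grip []
number_ring []
index []
bolt_end []
brass_weight_mid []
tape_measure_mid []
sanding_block_mid []
hex_keys_mid []
```

View images.

View pics/scene0.png

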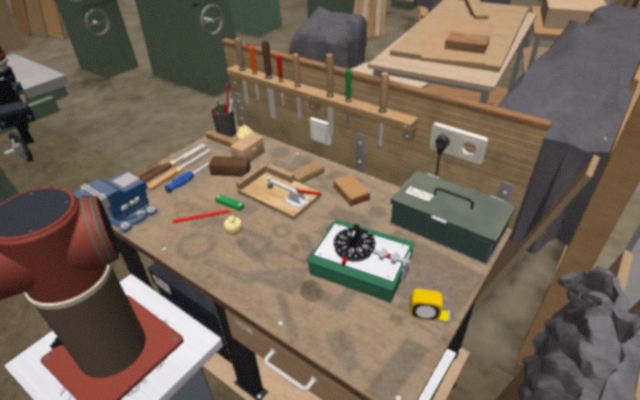

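View pics/top0.png

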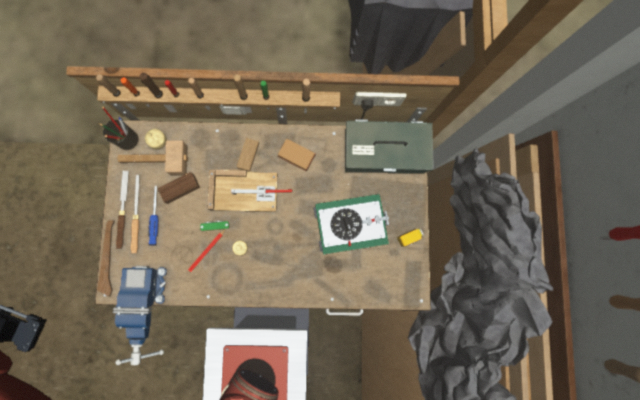

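```bash
python3 - <<'E'
import cv2
a=cv2.imread('pics/scene0.png')[205:325,270:470]; b=cv2.imread('pics/top0.png')[180:270,300:450]
cv2.imwrite('pics/s0z.png',cv2.resize(a,None,fx=4,fy=4,interpolation=cv2.INTER_CUBIC))
cv2.imwrite('pics/t0z.png',cv2.resize(b,None,fx=5,fy=5,interpolation=cv2.INTER_CUBIC))
E
```

```text
(no output)
```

View pics/s0z.png

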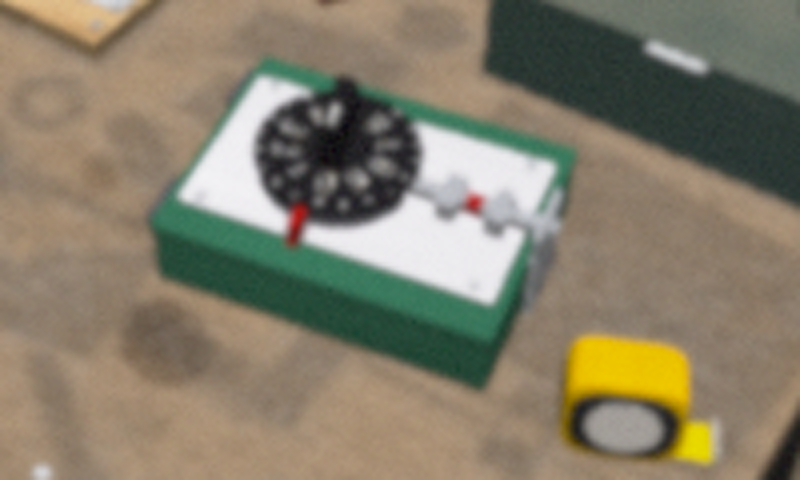

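View pics/t0z.png

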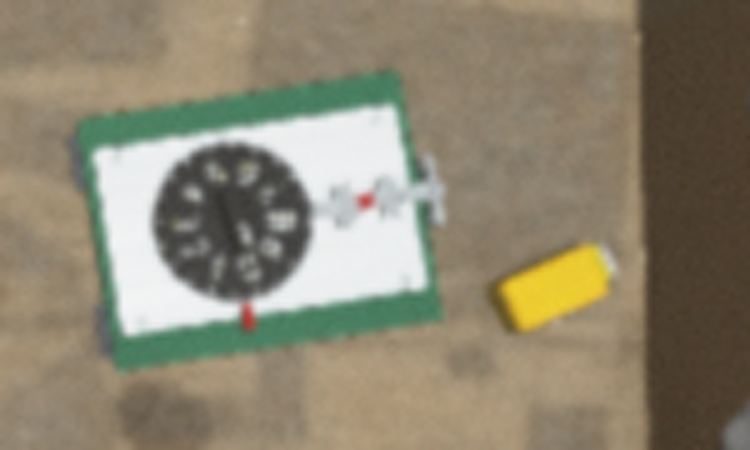

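```bash
cat > h.py <<'E'
import numpy as np, cv2
from scipy.spatial.transform import Rotation as R
def cast(p,px,z,T=None):
    f=200/np.tan(np.radians(p["vertical_fov"])/2)
    T=p["cam_to_world"] if T is None else T
    d=T[:3,:3]@np.array([(px[0]-p["cx"])/f,-(px[1]-p["cy"])/f,-1.]); o=T[:3,3]
    return o+d*(z-o[2])/d[2]
def tool_T(s):
    w,x,y,z=s["ee_rot"]; T=np.eye(4); T[:3,:3]=R.from_quat([x,y,z,w]).as_matrix(); T[:3,3]=s["tcp_pos"]; return T
E
python3 - <<'E'
from bench import *
from bench import cams
from h import *
p=cams.camera_params("top")
z=lambda c:(c[0]/5+300-.4,c[1]/5+180-.4)
cs=[cast(p,z(c),58) for c in [(80,122),(398,72),(440,320),(118,368)]]
for c in cs: print(c)
c=np.mean(cs,0); print('centre',c)
print('yaws',[np.degrees(np.arctan2(*(b-a)[[1,0]])) for a,b in [(cs[3],cs[0]),(cs[2],cs[1]),(cs[1],cs[0]),(cs[2],cs[3])]], [np.linalg.norm(a-b) for a,b in [(cs[3],cs[0]),(cs[2],cs[1]),(cs[1],cs[0]),(cs[2],cs[3])]])
print('dial',cast(p,z((232,220)),77.5),'index',cast(p,z((248,300)),77))
p2=cams.camera_params("scene"); q=lambda c:(c[0]/4+270-.4,c[1]/4+205-.4)
print('dial scene',cast(p2,q((338,158)),77.5),cast(p2,q((302,207)),77))
for n,a,zz in [("brass",(239.5,246.1),44),("tape",(410.4,236.1),50),("sand",(299,153),30),("hex",(213.6,224),18)]: print(n,cast(p,a,zz))
E
```

```text
[ 553.81614957 -180.00796691   58.        ]
[ 591.03507735 -384.4405375    58.        ]
[ 432.505974   -410.33878294   58.        ]
[ 398.12475645 -206.71775272   58.        ]
centre [ 493.87048934 -295.37626002   58.        ]
yaws [np.float64(9.734668640627952), np.float64(9.278214170188765), np.float64(100.31823978499406), np.float64(99.583940851052)] [np.float64(157.96589045580964), np.float64(160.63061889689945), np.float64(207.79298472769824), np.float64(206.50324953780878)]
dial [ 491.29501798 -275.84763554   77.5       ] index [ 441.52298276 -286.25131139   77.        ]
dial scene [ 481.07563127 -282.34072411   77.5       ] [ 436.42330126 -286.73129751   77.        ]
brass [415.23536771  58.94418418  44.        ]
tape [ 458.29085105 -485.35129862   50.        ]
sand [ 727.66636128 -122.62095279   30.        ]
hex [485.87163885 150.14525006  18.        ]
```

```bash
cat >> h.py <<'E'
YAW=np.radians(9.6)
def quat(phi,flip=False):
    # tool x along (case y rotated by dial phi), z down
    a=YAW+phi+np.pi/2+(np.pi if flip else 0)
    x=np.array([np.cos(a),np.sin(a),0]); z=np.array([0,0,-1.]); y=np.cross(z,x)
    q=R.from_matrix(np.c_[x,y,z]).as_quat(); return q[[3,0,1,2]]
E
python3 - <<'E'
from bench import env,inverse_kinematics,status,cams
from h import *
for fl in (0,1):
  for phi in (0,1.257,-1.2):
    for zz in (85,260):
      q=inverse_kinematics([491,-276,zz],quat(phi,fl)); print(fl,phi,zz,None if q is None else np.round(q,3))
E
```

```text
0 0 85 [-0.652  0.214  1.807 -0.     1.12  -2.39 ]
0 0 260 [-0.652  0.05   1.644 -0.     1.447 -2.39 ]
0 1.257 85 [-0.652  0.214  1.807 -0.     1.12   2.636]
0 1.257 260 [-0.652  0.05   1.644 -0.     1.447  2.636]
0 -1.2 85 [-0.652  0.214  1.807 -0.     1.12  -1.19 ]
0 -1.2 260 [-0.652  0.05   1.644 -0.     1.447 -1.19 ]
1 0 85 [-0.652  0.214  1.807 -0.     1.12   0.751]
1 0 260 [-0.652  0.05   1.644 -0.     1.447  0.751]
1 1.257 85 [-0.652  0.214  1.807 -0.     1.12  -0.506]
1 1.257 260 [-0.652  0.05   1.644 -0.     1.447 -0.506]
1 -1.2 85 [-0.652  0.214  1.807 -0.     1.12   1.951]
1 -1.2 260 [-0.652  0.05   1.644 -0.     1.447  1.951]
```

```bash
python3 - <<'E'
from bench import env,inverse_kinematics,status,cams,hand
from h import *
env.move_ptp([491,-276,215],quat(0,1))
s=status.read_state(); im=cams.camera("wrist"); cv2.imwrite('pics/w1.png',im[:,:,::-1])
print(s['time'],s['tcp_pos'],s['ee_rot'],s['contact_force'],s['ft_torque'],s['joint_efforts'])
np.save('w1T.npy',tool_T(s))
for l in ["dial_grip","number_ring","index","bolt_end","lockbox"]: print(l,cams.look_for("wrist",l)[:2])
E
```

```text
4.6833 [ 491.36723336 -275.36155534  214.98838786] [-9.01809593e-05  7.64183198e-01 -6.44999249e-01 -1.43885787e-05] [0.67364022 0.23874785 0.8137451 ] [-0.07908246  0.12548073 -0.0145718 ] [-1.91798424e-01 -4.23443305e+01 -3.84940338e+01  6.67365594e-02
 -2.62199377e-02  7.57210055e-04]
dial_grip [{'at': [317.8, 183.9], 'confidence': 0.62}]
number_ring [{'at': [319.8, 186.4], 'confidence': 0.55}]
index [{'at': [336.3, 171.9], 'confidence': 0.89}]
bolt_end [{'at': [410.3, 181.7], 'confidence': 0.9}]
lockbox [{'at': [336.0, 170.3], 'confidence': 0.96}, {'at': [20.0, 189.0], 'confidence': 0.69}]
```

View pics/w1.png

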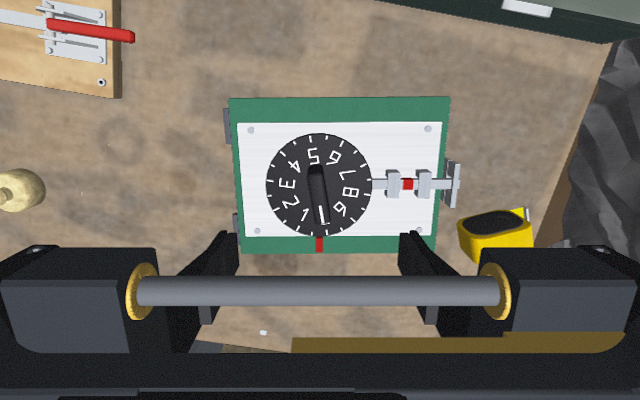

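```bash
python3 - <<'E'
import cv2
a=cv2.imread('pics/w1.png')[120:260,250:390]
cv2.imwrite('pics/w1z.png',cv2.resize(a,None,fx=4.2,fy=4.2,interpolation=cv2.INTER_CUBIC))
E
```

```text
(no output)
```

View pics/w1z.png

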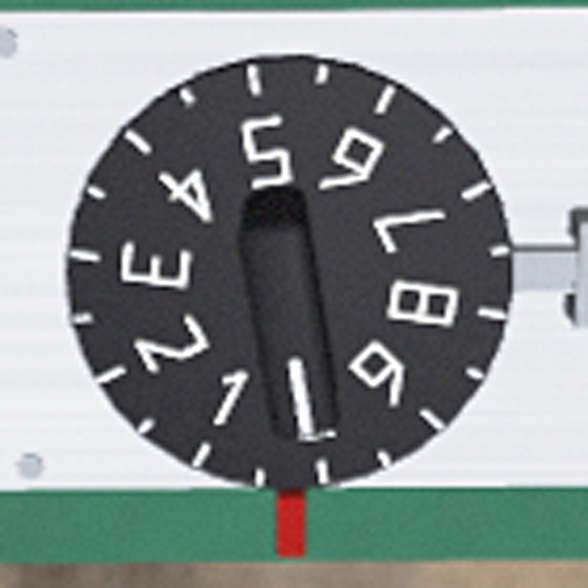

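```bash
python3 - <<'E'
from bench import cams
from h import *
p=cams.camera_params("wrist"); T=np.load('w1T.npy')@p["tool_from_camera"]
im=cv2.imread('pics/w1.png'); g=im.max(2)
m=(g<110).astype(np.uint8); m[:120]=0;m[240:]=0;m[:,:255]=0;m[:,380:]=0
m=cv2.morphologyEx(m,cv2.MORPH_OPEN,np.ones((3,3)));
c=max(cv2.findContours(m,cv2.RETR_EXTERNAL,cv2.CHAIN_APPROX_NONE)[0],key=cv2.contourArea)
h=cv2.convexHull(c); pts=np.array([cast(p,q[0],77.5,T) for q in c if abs(cv2.pointPolygonTest(h,(float(q[0][0]),float(q[0][1])),True))<1])[:,:2]
A=np.c_[2*pts,np.ones(len(pts))]; s=np.linalg.lstsq(A,(pts**2).sum(1),rcond=None)[0]
r=np.sqrt(s[2]+s[0]**2+s[1]**2); print('centre',s[:2],'r',r,'n',len(pts))
z=lambda a:(a[0]/4.2+250-.38,a[1]/4.2+120-.38)
C=np.r_[s[:2],77.5]
ang=lambda d:np.degrees(np.arctan2(d[1],d[0]))
ix=cast(p,z((291,492)),77,T); t0=cast(p,z((322,472)),77.5,T); t5=cast(p,z((253.5,80)),77.5,T)
print('idx',ix,ang(C-ix),'t0-t5',ang(t5-t0),ang(C-t0), np.hypot(*(ix-C)[:2]))
# case corners at z=58
cc=[cast(p,q,58,T) for q in [(230,97.5),(449,96.5),(436,253),(239.5,253)]]
print(cc); print([ang(b-a) for a,b in [(cc[3],cc[0]),(cc[2],cc[1])]],[ang(b-a)-90 for a,b in [(cc[1],cc[0]),(cc[2],cc[3])]],np.mean(cc,0))
# grip top ends: zoom (272,190 top end) and bottom
E
```

```text
centre [ 487.44604148 -275.70957157] r 49.734306472369774 n 240
idx [ 436.47062119 -284.78737488   77.        ] 10.097492114051185 t0-t5 19.249582406971385 19.052271711802224 51.77740807468643
[array([ 553.2649577 , -180.77671469,   58.        ]), array([ 588.39096034, -381.59756008,   58.        ]), array([ 430.46900735, -413.38662336,   58.        ]), array([ 394.9351227 , -205.41369243,   58.        ])]
[np.float64(8.844603097478931), np.float64(11.381316035134095)] [np.float64(9.921360683570029), np.float64(9.695829709744004)] [ 491.76501202 -295.29364764   58.        ]
```

```bash
sed -i 's/radians(9.6)/radians(10.0)/' h.py; python3 - <<'E'
from bench import env,inverse_kinematics,status,cams,hand
from h import *
q=quat(0.159,1)
hand.move_gripper(45,20)
env.move_ptp([487.6,-275.7,150],q)
s0=status.read_state(); np.save('tare.npy',np.r_[s0['contact_force'],s0['ft_torque']])
print(s0['time'],s0['tcp_pos'],s0['contact_force'],s0['ft_torque'])
env.move_straight([487.6,-275.7,84],None,80)
s=status.read_state(); print(s['time'],s['tcp_pos'],s['contact_force'],s['ft_torque'])
im=cams.camera("wrist"); cv2.imwrite('pics/w2.png',im[:,:,::-1])
E
```

```text
6.3083 [ 486.73532979 -275.02991937  149.11971041] [0.45978047 0.31379659 1.18200982] [-8.60413385e-02  1.04189033e-01 -6.58843294e-05]
7.2833 [ 488.00462278 -275.99051661   84.49059694] [-0.33482168  0.52579567  0.7023782 ] [-0.05765909  0.12399633  0.03455586]
```

View pics/w2.png

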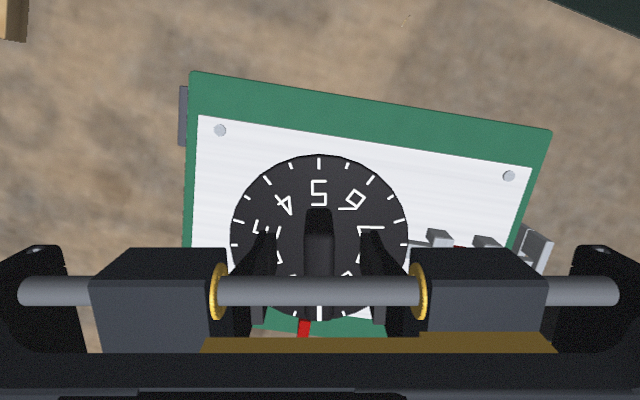

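```bash
cat >> h.py <<'E'
from bench import env,status
tare=np.load('tare.npy')
def ft(n=10,dt=0.02):
    v=[]
    for _ in range(n):
        s=status.read_state(); v.append(np.r_[s['contact_force'],s['ft_torque']]); env.sleep(dt)
    v=np.array(v)-tare; return v.mean(0),v.std(0),s
E
python3 - <<'E'
from bench import env,inverse_kinematics,status,cams,hand
from h import *
np.set_printoptions(precision=3,suppress=True)
m,sd,s=ft(10); print(m,sd); tare=m+np.load('tare.npy'); np.save('tare.npy',tare)
import h; h.tare=tare
print(hand.move_gripper(10,25))
m,sd,s=ft(10); print(m,sd,s['finger_gap'],s['tcp_pos'],s['time'],s['joint_efforts'])
# jaw dir
print('jaw dir force', m[:2]@[np.cos(h.YAW+.159-np.pi/2),np.sin(h.YAW+.159-np.pi/2)])
E
```

```text
[-0.337 -0.133 -1.025  0.006  0.041 -0.005] [0.293 0.264 0.407 0.023 0.035 0.028]
False
[ 1.836 -5.272 -3.384 -0.767 -0.281  0.032] [0.441 0.599 0.631 0.074 0.038 0.035] 13.57034481629112 [ 487.894 -276.453   84.135] 8.3167 [  1.916 -45.384 -33.124   0.909   1.456   0.026]
jaw dir force 5.582074754024662
```

```bash
cat >> h.py <<'E'
np.set_printoptions(precision=3,suppress=True)
def toolphi(s=None):
    T=tool_T(s or status.read_state()); x=-T[:3,0]
    return (np.arctan2(x[1],x[0])-YAW-np.pi/2+np.pi)%(2*np.pi)-np.pi
def jaw(phi): return np.array([np.cos(YAW+phi-np.pi/2),np.sin(YAW+phi-np.pi/2)])
E
python3 - <<'E'
from h import *
pos=np.array([487.6,-275.7,84.]); pos[:2]+=0.5*jaw(.159)
env.move_straight(pos,quat(.159,1),20)
m,sd,s=ft(8); print(m,m[:2]@jaw(.159),toolphi(s),s['time'])
for ph in (.22,.4):
    t=status.read_state()['time']
    env.move_ptp(pos,quat(ph,1)); s=status.read_state(); print('dt',s['time']-t,ph,toolphi(s))
    m,sd,s=ft(8); print(m,m[:2]@jaw(ph),toolphi(s))
np.save('pos.npy',pos)
print(s['time'])
E
```

```text
[ 1.21  -4.519 -2.446 -0.69  -0.225  0.028] 4.6660872940295794 0.15902296074439448 8.7
dt 0.25 0.22 0.21861278947373375
[ 1.613 -4.923 -2.607 -0.826 -0.267  0.025] 5.164780722897149 0.21835254717962727
dt 0.2917000000000005 0.4 0.3949418344343867
[ 1.276 -5.271 -2.179 -0.815 -0.262  0.077] 5.118485572061692 0.394251252748651
9.5083
```

```bash
python3 - <<'E'
from h import *
pos=np.load('pos.npy')
for ph in (.65,.9,1.1,1.2,1.257):
    env.move_ptp(pos,quat(ph,1))
    m,sd,s=ft(5); print(ph,m,m[:2]@jaw(ph),toolphi(s),s['tcp_pos'])
print(s['time'],s['finger_gap'])
from bench import cams
for n in ("wrist","scene"): cv2.imwrite(f'pics/{n}3.png',cams.camera(n)[:,:,::-1])
E
python3 -c "
import cv2
a=cv2.imread('pics/scene3.png')[200:300,280:440]
cv2.imwrite('pics/s3z.png',cv2.resize(a,None,fx=4,fy=4,interpolation=cv2.INTER_CUBIC))"
```

```text
0.65 [ 0.922 -4.758 -1.954 -0.802 -0.227  0.045] 3.9067925417092213 0.6439696020820502 [ 487.765 -276.257   84.058]
0.9 [ 0.652 -4.571 -1.259 -0.802 -0.136  0.033] 2.74975676062429 0.8947151989005473 [ 487.7   -276.208   84.039]
1.1 [-0.781 -4.252 -0.153 -0.777  0.015  0.07 ] 0.4943847910873756 1.0947037557931143 [ 487.639 -276.163   84.045]
1.2 [-1.555 -4.48   1.019 -0.717  0.143  0.06 ] -0.651059966961806 1.1956774185510142 [ 487.644 -276.176   84.077]
1.257 [-2.773 -4.071  1.603 -0.708  0.293  0.036] -2.1806179258112706 1.2542901464398462 [ 487.582 -276.174   84.032]
11.4333 13.795931898830922
```

View pics/wrist3.png

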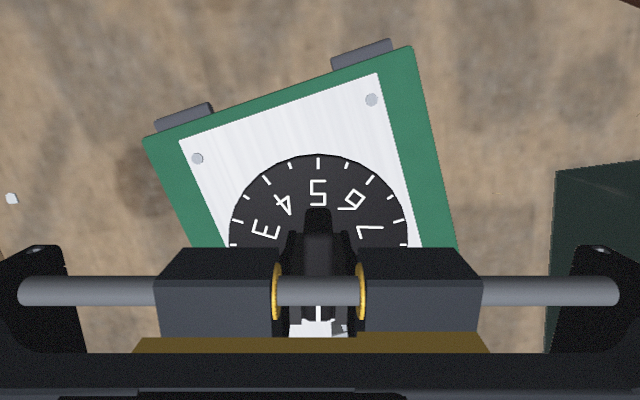

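View pics/s3z.png

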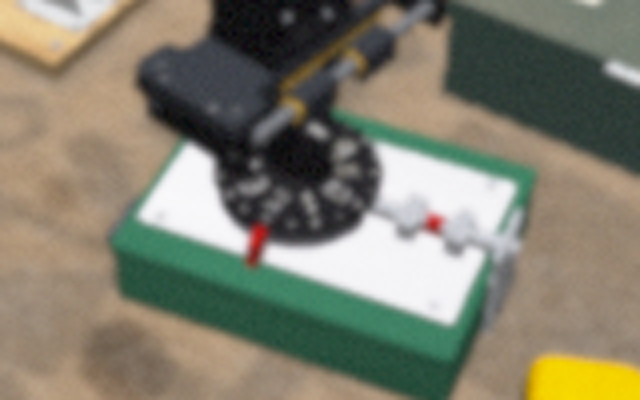

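```bash
python3 - <<'E'
from h import *
pos=np.load('pos.npy')
for d in ([-.6,-.8,0],[-.6,-.8,0]):
    pos=pos+d
    env.move_straight(pos,quat(1.257,1),10)
    m,sd,s=ft(10); print(m,m[:2]@jaw(1.257),toolphi(s),s['tcp_pos'],s['time'])
np.save('pos.npy',pos)
E
```

```text
[ 0.802  1.508  3.131  0.239 -0.24  -0.041] 0.5849980163468405 1.2568965871760884 [ 487.555 -276.245   84.047] 11.95
[ 4.106  5.894  3.057  0.922 -0.729 -0.046] 3.248549817861524 1.257067748721905 [ 487.535 -276.259   84.056] 12.3667
```

```bash
cat >> h.py <<'E'
def ft6(n=6,dt=0.015):
    v=[];e=[]
    for _ in range(n):
        s=status.read_state(); v.append(np.r_[s['contact_force'],s['ft_torque']]); e.append(s['joint_efforts'][5]); env.sleep(dt)
    return np.mean(v,0)-tare,np.mean(e),s
E
python3 - <<'E'
from h import *
pos=np.load('pos.npy')+[.75,1.0,0]
np.save('pos.npy',pos)
env.move_straight(pos,quat(1.257,1),10)
m,e,s=ft6(); print(m,e,toolphi(s))
for ph in (1.2,1.0,.7,.4,.2,.1,.05,.02):
    env.move_ptp(pos,quat(ph,1))
    m,e,s=ft6(); print(ph,m,e,toolphi(s))
print(s['time'],s['tcp_pos'])
E
```

```text
[ 1.794  4.084  3.912  0.688 -0.423 -0.011] -0.022540389909408987 1.256934463489623
1.2 [ 2.088  4.831  4.119  0.815 -0.46  -0.021] 0.028974822926102206 1.1997904819747323
1.0 [ 2.667  4.527  3.653  0.779 -0.488 -0.045] 0.04772092175699072 0.999793034393198
0.7 [ 2.766  4.216  3.444  0.767 -0.535 -0.06 ] 0.009575029835104942 0.6997547940656226
0.4 [ 3.471  4.157  3.299  0.72  -0.552 -0.05 ] 0.004977176595275523 0.3997653290358869
0.2 [ 3.544  3.906  2.954  0.696 -0.564 -0.036] 0.04589864502122509 0.19971729311883823
0.1 [ 3.18   3.888  2.461  0.677 -0.57  -0.026] 0.049140288901980966 0.09970504810563519
0.05 [ 3.84   3.86   2.833  0.68  -0.569 -0.025] 0.030314319092212827 0.049772437368897915
0.02 [ 3.654  3.93   2.571  0.656 -0.567 -0.007] 0.02347860292502446 0.019833905847288946
15.9417 [ 487.802 -276.568   84.042]
```

```bash
python3 - <<'E'
from h import *
pos=np.load('pos.npy')+[.45,.5,0]
np.save('pos.npy',pos)
env.move_straight(pos,quat(.02,1),10)
m,e,s=ft6(); print(m,e,toolphi(s),s['tcp_pos'])
ph=.02
while ph>-0.6:
    ph-=.02
    env.move_straight(pos,quat(ph,1),10)
    m,e,s=ft6(3); print(f"{ph:.2f}",m[[0,1,2,5]],"%.3f"%e,"%.4f"%toolphi(s),"%.2f"%s['time'])
    if e>.13 or m[5]>.13: break
np.save('ph.npy',ph)
E
```

```text
[ 2.338  0.908  2.772  0.296 -0.341  0.003] 0.003799131554842461 0.019844977158623323 [ 487.867 -276.555   84.055]
0.00 [2.298 0.327 1.62  0.033] 0.053 0.0003 16.59
-0.02 [ 2.377 -0.537  1.894  0.006] 0.053 -0.0196 16.89
-0.04 [ 2.481 -1.545  1.167  0.029] 0.055 -0.0396 17.19
-0.06 [ 3.239 -2.305  1.17   0.014] 0.058 -0.0596 17.49
-0.08 [ 3.451 -3.225  0.749  0.012] 0.058 -0.0796 17.79
-0.10 [ 3.6   -4.516  0.069 -0.016] 0.046 -0.0995 18.09
-0.12 [ 3.884 -4.151  0.284 -0.005] 0.021 -0.1195 18.39
-0.14 [ 3.235 -3.48  -0.1   -0.003] 0.011 -0.1396 18.69
-0.16 [ 3.451 -3.723  0.134 -0.023] 0.004 -0.1596 18.99
-0.18 [ 3.253 -3.49   0.267 -0.009] 0.004 -0.1796 19.29
-0.20 [ 3.178 -3.572  0.064  0.004] 0.006 -0.1996 19.59
-0.22 [ 3.223 -4.033  0.463 -0.006] 0.007 -0.2196 19.89
-0.24 [ 3.134 -3.994  0.37  -0.037] 0.009 -0.2396 20.19
-0.26 [ 3.488 -4.148  0.242 -0.015] 0.010 -0.2596 20.49
-0.28 [ 3.405 -3.97   0.097  0.004] 0.012 -0.2796 20.79
-0.30 [ 3.418 -4.021  0.17  -0.027] 0.011 -0.2996 21.09
-0.32 [ 3.606 -4.271 -0.359 -0.054] 0.000 -0.3196 21.39
-0.34 [ 3.651 -4.143 -0.035 -0.022] -0.009 -0.3397 21.69
-0.36 [ 2.985 -4.293 -0.134 -0.049] -0.024 -0.3597 21.99
-0.38 [ 3.3   -4.34  -0.473 -0.048] -0.043 -0.3797 22.29
-0.40 [ 3.302 -4.801 -0.375 -0.104] -0.068 -0.3998 22.59
-0.42 [ 2.745 -3.96  -0.232 -0.099] -0.071 -0.4198 22.89
-0.44 [ 3.008 -4.67   0.212 -0.03 ] -0.015 -0.4397 23.19
-0.46 [ 2.835 -4.204 -0.072 -0.019] 0.000 -0.4596 23.49
-0.48 [ 3.402 -4.216  0.241 -0.031] 0.000 -0.4797 23.79
-0.50 [ 2.676 -5.086 -0.534 -0.043] 0.000 -0.4996 24.09
-0.52 [ 3.239 -5.028  0.065  0.03 ] -0.000 -0.5196 24.39
-0.54 [ 3.362 -4.552  0.129 -0.02 ] -0.000 -0.5397 24.69
-0.56 [ 3.23  -4.744 -0.492  0.018] 0.035 -0.5596 24.99
-0.58 [ 2.962 -4.637 -0.235  0.045] 0.093 -0.5794 25.29
-0.60 [ 3.758 -4.659 -0.201  0.109] 0.154 -0.5993 25.59
```

```bash
python3 - <<'E'
from h import *
from bench import cams
pos=np.load('pos.npy')
for n in ("wrist","scene"): cv2.imwrite(f'pics/{n}4.png',cams.camera(n)[:,:,::-1])
for ph in (-.612,-.622,-.630):
    env.move_straight(pos,quat(ph,1),10)
    m,e,s=ft6(4); print(f"{ph:.3f}",m[[0,1,2,5]],"%.3f"%e,"%.4f"%toolphi(s),"%.2f"%s['time'])
    if e>.24: break
for _ in range(5):
    env.sleep(.15); m,e,s=ft6(4); print(m[[0,1,2,5]],"%.3f"%e,"%.4f"%toolphi(s),"%.2f"%s['time'])
np.save('ph.npy',ph)
E
python3 -c "
import cv2
a=cv2.imread('pics/scene4.png')[200:300,280:440]
cv2.imwrite('pics/s4z.png',cv2.resize(a,None,fx=4,fy=4,interpolation=cv2.INTER_CUBIC))"
```

```text
-0.612 [ 2.768 -4.656 -0.546  0.194] 0.174 -0.6111 26.01
-0.622 [ 3.662 -4.348 -0.429  0.225] 0.217 -0.6210 26.32
-0.630 [ 3.221 -4.527 -0.354  0.238] 0.252 -0.6290 26.64
[ 3.199 -5.003 -0.646  0.252] 0.242 -0.6290 26.86
[ 3.541 -4.933 -0.461  0.269] 0.242 -0.6290 27.07
[ 3.178 -4.499 -0.421  0.249] 0.242 -0.6290 27.29
[ 2.727 -4.152  0.087  0.249] 0.242 -0.6290 27.51
[ 3.465 -4.709 -0.689  0.225] 0.242 -0.6290 27.73
```

View pics/s4z.png

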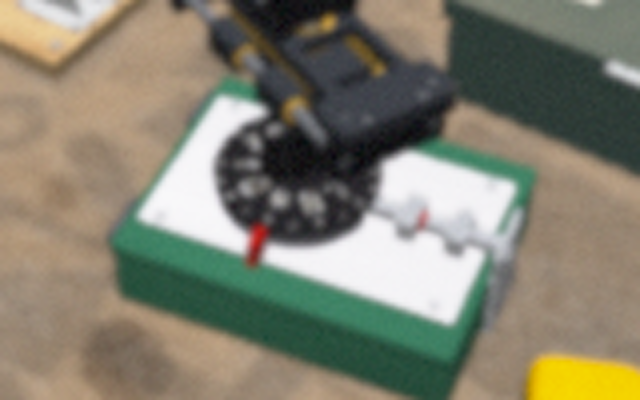

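View pics/wrist4.png

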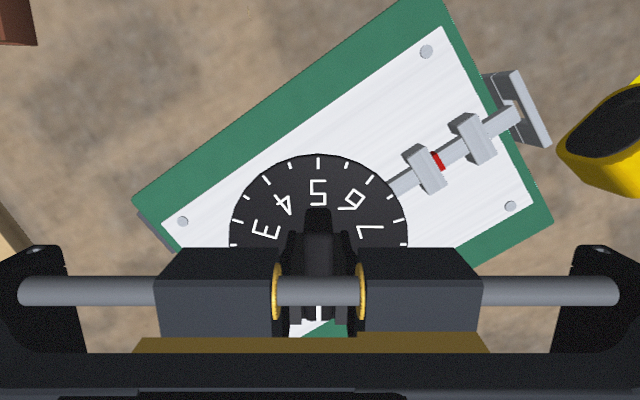

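```bash
python3 - <<'E'
from h import *
from bench import cams,hand
pos=np.load('pos.npy'); ph=float(np.load('ph.npy'))
hand.move_gripper(45,20)
m,e,s=ft6(4); print(m,e,s['finger_gap'])
env.move_straight(pos+[0,0,130],None,100)
s=status.read_state(); print(s['time'],s['tcp_pos'])
for n in ("wrist","scene","top"): cv2.imwrite(f'pics/{n}5.png',cams.camera(n)[:,:,::-1])
E
python3 -c "
import cv2
a=cv2.imread('pics/top5.png')[180:270,200:450]
cv2.imwrite('pics/t5z.png',cv2.resize(a,None,fx=3.2,fy=3.2,interpolation=cv2.INTER_CUBIC))"
```

```text
[ 0.288  0.011 -0.664  0.04   0.026 -0.014] -0.00015052730134357262 44.74920893337847
30.0833 [ 487.361 -275.97   213.075]
```

View pics/wrist5.png

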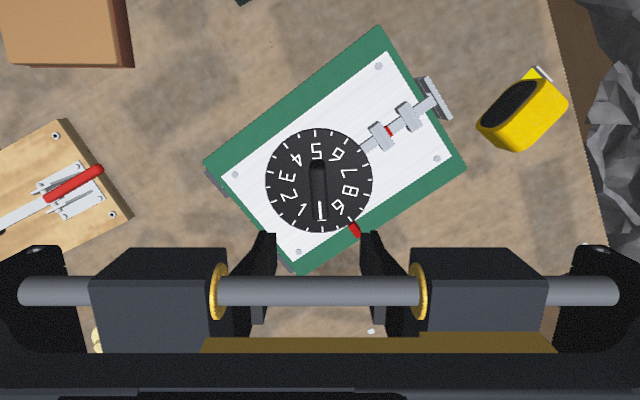

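View pics/scene5.png

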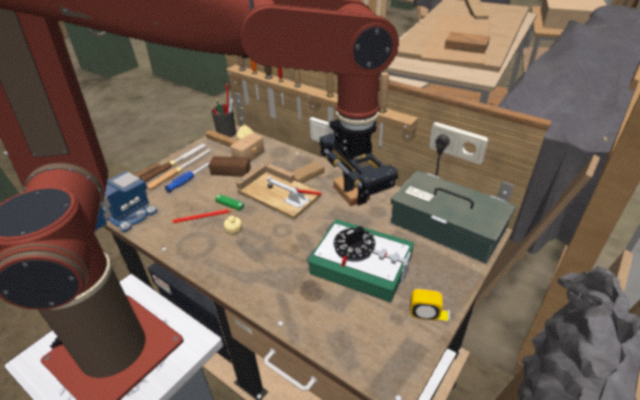

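The wrist picture shows the dial close to 9 at the red index (355,230). The red band (388,131) sits against the inner strap, so the bolt is still in. In the scene picture, the brass weight (232,225), tape measure (427,305) and hex keys (229,202) are where they were at the start. The gripper is clear of everything.

```bash
python3 - <<'E'
from bench import job
job.hand_in()
E
```

```text
the job is handed in; nothing more can be done
```

The safe's bolt is dropped in and the job is handed in, at about 30 s on the robot's clock. No verdict was reported.

- **Left turn:** I gripped the bar at its starting setting of about +0.16 rad. I turned it left to 2, reaching +1.254 to +1.257 rad without overrunning, and let it rest there for over 1 s.
- **Right turn:** I went back to 0, then on in 0.02 rad steps. The bolt dropped in at about -0.44 rad, and the dial came up against it at about -0.55 rad.
- **Firm hold:** I turned on to -0.63 rad and held about 0.24 to 0.25 N m for over 1 s, within the 0.14 to 0.36 N m allowed. Then I let go.
- **Final check:** After release, the pictures show the bolt still in towards the dial and the dial close to 9. The brass weight, tape measure and hex keys have not moved, and the gripper is clear. The sanding block was partly hidden behind the gripper in the last scene view, but the arm never went near it.

**Checks that disagreed:**
- The wrist-sensor torque was off from the joint-6 torque by up to about 0.05 N m, varying with the sideways load. I relied mainly on the steadier joint-6 reading; at the hold they read about 0.25 and 0.24 N m.
- A rough dial position from the scene camera was about 10 mm off the top camera's. I used the wrist-camera fit, which agreed with the case geometry to about 1 mm.

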